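# Shut the masala box: inner flap down, then the lid

### The job

The cooking is done and the wooden masala box on the trolley still stands open. With your fingertips push its upright inner flap down until it lies flat over the side compartment, and only then push the raised lid over from behind until it is fully shut. Push only, without gripping the flap or the lid; do not drag or lift the box, and leave the jar, the tumbler and the spatula where they are.

Things in the scene. Friction and masses are not known exactly. Their poses are not given: they have to be found in the camera images.
- masala_box: dark wooden spice box, loose on the trolley, 3 kg in all, 200 mm deep (its x) by 290 mm wide (its y), 70 mm high without lid, walls 8 mm. Origin: centre of its underside; x points from its front to the lid's hinges, y towards the wall that carries the flap, z up. Inside: a 91 mm wide side compartment along the +y wall, a partition 53 mm high, then 9 round steel cups, 43 mm high
- flap (a joint): thin wooden inner flap, 182 mm (box x) by 85 by 4 mm, hinged along the box's x just inside the +y wall. 0 rad = flat over the side compartment, upper face 58 mm above the trolley top, 12 mm below the rim; pi/2 = upright, that face looking to +y (outwards); stop at 1.75. It begins near upright. Stiff hinge: stays where it is left, about 2 N near its free edge swings it
- lid (a joint): wooden lid, 200 by 290 by 10 mm, hinged along the top of the +x wall. 0 rad = shut on the rim, outer face 80 mm above the trolley top; pi/2 = upright, outer face looking to +x; stop at 1.9. It begins upright or leaning a little back, edge 0.27 m above the trolley top. Stiff hinge: stays where it is left, 3 to 4 N near its free edge swings it. It strikes the flap if that still stands
- flap_hinge (a point): middle of the flap's hinge line: box frame (0, 131, 54) mm; the line runs along the box's x. The flap's upper (outer) face lies 4 mm off the plane through the line
- flap_edge (a point): middle of the flap's free edge on its upper (outer) face, 85 mm from the hinge line; moves with the flap
- lid_hinge (a point): middle of the lid's hinge line: box frame (100, 0, 70) mm; the line runs along the box's y. The lid's inner face lies in the plane through the line, its outer face 10 mm off it
- lid_edge (a point): middle of the lid's free edge on its outer face, 200 mm from the hinge line; moves with the lid
- jar: transparent plastic jar with a blue twist cap, 80 mm across, 125 mm high, upright beside the box's -y wall; origin: centre of its underside
- tumbler: stainless tumbler, 72 mm across the rim, 100 mm high, upright beside the box's -y wall; origin: centre of its underside
- spatula: wooden spatula, 270 mm long, 56 mm wide at the blade, 10 mm high, lying on the trolley beside the box, along its +y wall; origin: underside, at the middle of its length, long axis x

How it is judged:
By the outcome, as a careful person would: the job done as asked, in the order asked, and still so for the second after the job is handed in, with the robot touching nothing.
It also fails if it takes over 51 s, if anything falls off the work surface, if the arm or the gripper's body presses on something with over 40 N, if the wrist force passes 120 N, or if a joint passes its speed limit or range.

### The arm

A 6-joint arm with a two-finger parallel gripper is mounted at the origin on the work surface. World frame = base frame: x ahead of the robot, y to its left, z up, the work surface at z = 0. Lengths are in m, angles in degrees, forces in N, time in s.
With the tool pointing down it reaches from about 0.3 to 0.75 m from the base axis. Payload 8.5 kg.
Tool frame: the origin (TCP) lies between the finger pads; the fingertips stand 19 mm ahead of it and the grasp point (between the pads) is the TCP; z points along the fingers, y is the line along which they close (so a half turn about z gives the same grasp; the last joint's range is limited). The gripper opens to 85 mm and grips with 20 to 120 N. Pads are 22 mm wide; open, the fingers measure 114 mm over their backs; the gripper's body (76 mm by 85 mm) begins 54 mm behind the grasp point. The pads swing forward as they close: fully open they stand 13 mm farther back than shut.
Start: joints at [52.294, 21.807, 74.336, -0, 83.858, -12.336], TCP at [0.236, 0.497, 0.216] pointing down, gripper open.
Joint ranges: [-178.18, 178.18], [-50.72, 133.34], [12.68, 142.11], [-81.47, 261.47], [9.98, 163.14], [-165.26, 165.26]. Speed limits (degrees/s): [136.94, 136.94, 180, 180, 180, 180].

### API

Orientations are given as a 3x3 rotation matrix whose columns are the frame's x, y, z axes.
In Python, from rig import env, optics gives the robot as it stands.
- The arm moves only by the tool arm_command, never from a script. Its argument "commands" is one flat list of numbers, 7 for each row, row after row: the closure, from -1 (fully open) to 1 (shut), so that 0 is half open, then the shift along the tool's x, y, z as a fraction of full scale, then the turn, a rotation vector about the tool's x, y, z as a fraction of full scale. A call has 1 to 12 rows; each row is the pose to reach, as a shift and turn from the pose commanded when the call began, along the tool's axes at that moment; what a row does not reach only later rows make up. Full scale, the value 1, is 500 mm for a shift and 120 degrees for a turn. A row lasts 1/12 s, in which the tool goes at most 41.7 mm and 7.16 degrees, less where a joint would pass 70% of its speed; a pose out of reach is approached as far as the arm can. A call with a number of a shift or a turn outside -1 to 1 is refused whole. A call with a gripper value outside its range is refused whole. The fingers move at their own pace and stop on an object; "newtons" is the grip in N (left out, the last holds). Time passes only in rows, so rows that repeat a pose let the fingers close. It gives the time, the measured TCP pose, the force, the opening and the grip force at its end, in the units of the state.
- env.observe(): the state, without advancing time (a new reading comes with each control period).
- optics.get_image(name): name is "side" or "top"; returns a dict with "image" (480x640x3 uint8, red, green, blue), "intrinsics" (3x3 intrinsics, pixels), "origin" and "orientation" of the camera in the world. Camera axes: x right, y down, z forward; pixel columns grow to the right and rows downward; lengths in m; the calibration is good to about 2 mm. A picture is of the moment at which its call begins. There is no depth.
- env.close_job(): hands the job in; it is judged then, once.
The state is a dict: "time_s": time; "q": joint angles; "qvel": joint speeds; "joint_efforts": joint torques, N m; "position": TCP position; "tool_rot": TCP orientation; "ft_force": force on the tool from outside, world axes, zero at the start; "wrist_torque": the same for the moment, N m; "grip_width": finger opening in m; "gripper_force": force on a finger pad.
Only numpy, scipy, OpenCV 4.12 (cv2) and the standard library are available. Lean on these libraries where they do the work, as an engineer would, in place of code of your own. Each camera call takes 0.05 s, during which the arm holds its last target. There are 200 camera calls.

## Working session

There is one attempt and no reset: what is moved stays moved. The work goes in short steps, Python scripts to look and compute and a tool call to move; the robot and the scene stay as the last step left them, time stands still between calls to the robot, and variables do not carry over. Pictures are saved under pics/ and viewed, at most 12 in all, crops included, and the job is handed in when it is done.

Besides the shell and the picture viewer there is one more tool, called after "Emit:" as name(argument=value, ...) on one line, values as JSON. arm_command: Moves the arm, as the interface text tells. Shift numbers are shares of 500 mm and turn numbers shares of 120 degrees, none past 1 either way. Its arguments: {"type":"object","properties":{"commands":{"type":"array","items":{"type":"number"}},"newtons":{"type":"number"}},"required":["commands"]}

```bash
ls; mkdir -p pics; python3 - <<'E'
from rig import env, optics
import cv2,numpy as np
for n in ("side","top"):
    d=optics.get_image(n); cv2.imwrite(f"pics/{n}0.png",d["image"][:,:,::-1])
    print(n,np.round(d["intrinsics"],1).tolist(),np.round(d["origin"],4).tolist(),np.round(d["orientation"],4).tolist())
s=env.observe(); print(s["time_s"],s["position"],np.round(s["tool_rot"],3).tolist())
E
```

```text
pics
side [[457.4, 0.0, 318.8], [0.0, 457.4, 230.4], [0.0, 0.0, 1.0]] [0.0839, -0.4808, 0.5826] [[0.7541, -0.3874, 0.5303], [-0.6567, -0.4543, 0.602], [0.0077, -0.8022, -0.597]]
top [[578.9, 0.0, 322.9], [0.0, 578.9, 239.3], [0.0, 0.0, 1.0]] [0.4665, 0.0547, 1.1356] [[-0.0025, -0.9982, 0.0603], [-0.9999, 0.0018, -0.0122], [0.012, -0.0603, -0.9981]]
0.1 [0.23549822 0.49673864 0.21538196] [[-0.904, 0.428, -0.001], [0.428, 0.904, -0.001], [0.0, -0.001, -1.0]]
```

View pics/side0.png

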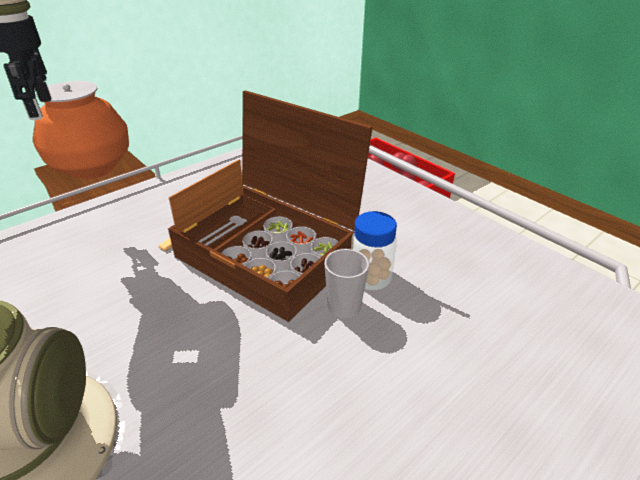

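View pics/top0.png

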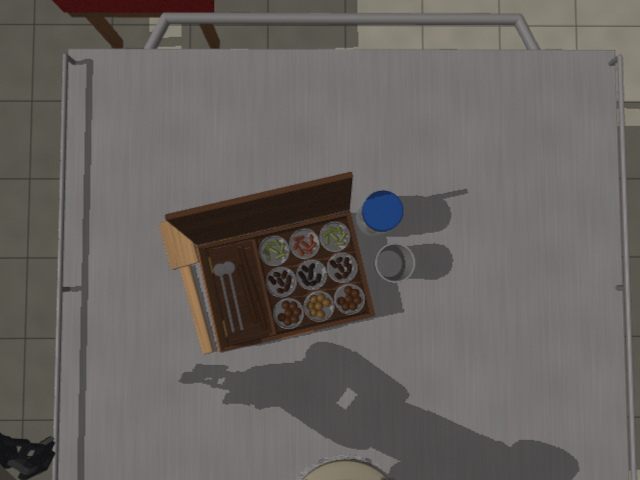

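```bash
python3 - <<'E'
import cv2
a=cv2.imread("pics/top0.png")[160:365,145:415]; cv2.imwrite("pics/tc.png",cv2.resize(a,None,fx=2.9,fy=2.9,interpolation=cv2.INTER_CUBIC))
a=cv2.imread("pics/side0.png")[80:325,155:405]; cv2.imwrite("pics/sc.png",cv2.resize(a,None,fx=2.4,fy=2.4,interpolation=cv2.INTER_CUBIC))
E
```

```text
(no output)
```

View pics/tc.png

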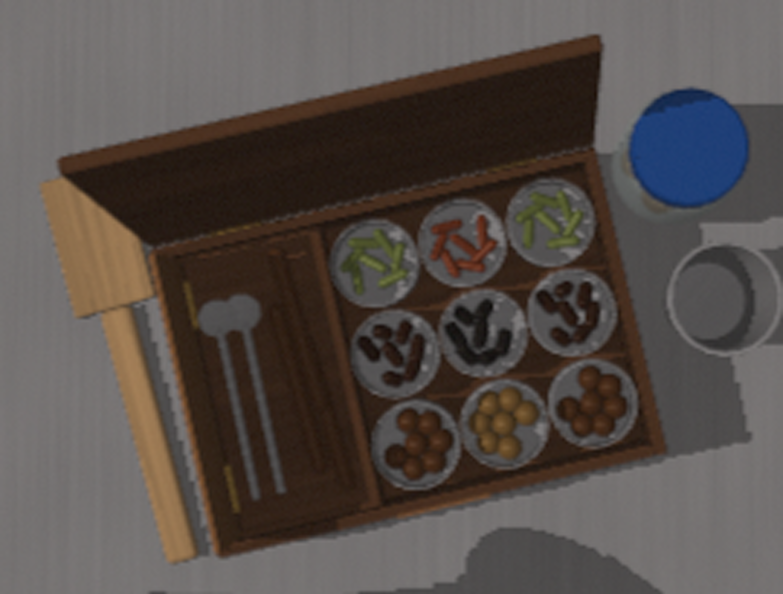

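View pics/sc.png

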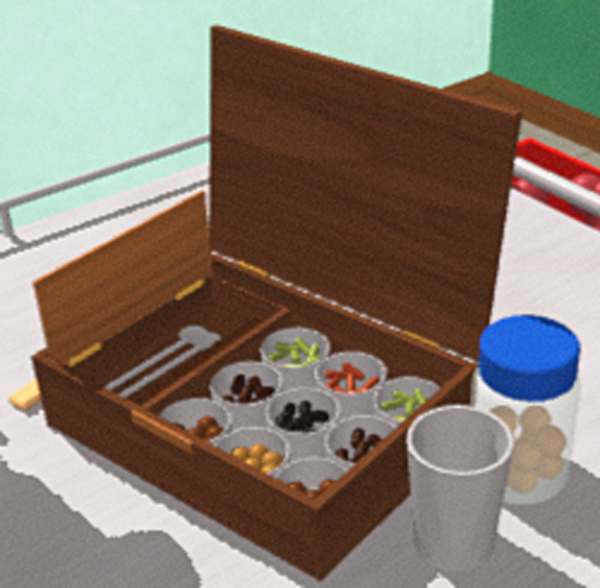

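```bash
cat > h.py <<'E'
import numpy as np
from rig import env, optics
K={"side":([457.4,318.8,230.4],[0.0839,-0.4808,0.5826],[[0.7541,-0.3874,0.5303],[-0.6567,-0.4543,0.602],[0.0077,-0.8022,-0.597]]),
"top":([578.9,322.9,239.3],[0.4665,0.0547,1.1356],[[-0.0025,-0.9982,0.0603],[-0.9999,0.0018,-0.0122],[0.012,-0.0603,-0.9981]])}
def ray(n,u,v):
    (f,cx,cy),o,R=K[n]; return np.array(o),np.array(R)@[(u-cx)/f,(v-cy)/f,1]
def plane(n,px,p0,nrm):
    o,d=ray(n,*px); return o+d*(np.dot(np.array(p0)-o,nrm)/np.dot(d,nrm))
tc=lambda u,v:(145+u/2.9,160+v/2.9)
sc=lambda u,v:(155+u/2.4,80+v/2.4)
E
python3 - <<'E'
from h import *
Z=np.array([0,0,1.])
c=[plane("top",tc(*p),[0,0,.07],Z) for p in [(152,250),(592,152),(221,553),(663,453)]]
s=[plane("side",sc(*p),[0,0,.07],Z) for p in [(36,357),(320,507),(475,367)]]
print(np.round(c,3).tolist(),"side FL,FR,BR",np.round(s,3).tolist())
fl,fr,bl,br=c[2],c[3],c[0],c[1]
ex=(bl+br-fl-fr)[:2]; ey=(fl+bl-fr-br)[:2]
a=np.arctan2(ex[1],ex[0]); b=np.arctan2(-ey[0],ey[1]); print(np.degrees([a,b]),np.linalg.norm(ex)/2,np.linalg.norm(ey)/2)
y=(.4*a+.6*b); cen=np.mean(c,0); cen[2]=0
R=np.array([[np.cos(y),-np.sin(y),0],[np.sin(y),np.cos(y),0],[0,0,1]])
np.savez("box.npz",R=R,c=cen); print(cen,np.degrees(y))
L=lambda p:np.round(R.T@(p-cen),3)
for px,x in [((36,285),-.091),((203,192),.091)]:
    p=plane("side",sc(*px),cen+R@[x,0,0],R[:,0]); print("flap",L(p))
for px,yy in [((212,27),.145),((519,117),-.145)]:
    p=plane("side",sc(*px),cen+R@[0,yy,0],R[:,1]); print("lid side",L(p))
for px,yy in [((62,158),.145),((598,37),-.145)]:
    p=plane("top",tc(*px),cen+[0,0,.27],Z); print("lid top",L(p))
for n,px,z in [("jarcap",(689,147),.125),("tumbler",(728,300),.1)]:
    p=plane("top",tc(*px),[0,0,z],Z); print(n,p,L(p))
for px in [(42,185),(140,175),(180,560)]:
    p=plane("top",tc(*px),[0,0,.01],Z); print("spat",p,L(p))
E
```

```text
[[0.519, 0.272, 0.07], [0.581, -0.007, 0.07], [0.328, 0.227, 0.07], [0.39, -0.051, 0.07]] side FL,FR,BR [[0.33, 0.221, 0.07], [0.396, -0.055, 0.07], [0.582, -0.011, 0.07]]
[13.13940014 12.48983177] 0.19583404817318645 0.2854809156942161
[0.45424798 0.11042718 0.        ] 12.74965911554105
flap [-0.091  0.123  0.139]
flap [0.091 0.129 0.137]
lid side [0.136 0.145 0.264]
lid side [ 0.139 -0.145  0.263]
lid top [0.137 0.141 0.27 ]
lid top [ 0.137 -0.143  0.27 ]
jarcap [ 0.57771492 -0.06262219  0.125     ] [ 0.082 -0.196  0.125]
tumbler [ 0.48551539 -0.08880373  0.1       ] [-0.013 -0.201  0.1  ]
spat [0.56527765 0.35866524 0.01      ] [0.163 0.218 0.01 ]
spat [0.57191862 0.29319757 0.01      ] [0.155 0.152 0.01 ]
spat [0.31591865 0.26397703 0.01      ] [-0.101  0.18   0.01 ]
```

Emit:
arm_command(commands=[1, -0.439, -0.177, 0, 0, 0, -0.317, 1, -0.439, -0.177, 0, 0, 0, -0.317, 1, -0.439, -0.177, 0, 0, 0, -0.317, 1, -0.439, -0.177, 0, 0, 0, -0.317, 1, -0.439, -0.177, 0, 0, 0, -0.317, 1, -0.439, -0.177, 0, 0, 0, -0.317, 1, -0.439, -0.177, 0, 0, 0, -0.317, 1, -0.439, -0.177, 0, 0, 0, -0.317, 1, -0.439, -0.177, 0, 0, 0, -0.317, 1, -0.439, -0.177, 0, 0, 0, -0.317, 1, -0.439, -0.177, 0, 0, 0, -0.317, 1, -0.439, -0.177, 0, 0, 0, -0.317])

```text
time_s: 1.1
position: [0.3953, 0.3237, 0.2159]
tool_rot: [[-0.975, -0.221, -0.0], [-0.221, 0.975, 0.0], [0.0, 0.0, -1.0]]
ft_force: [0.2, 0.6, 0.4]
grip_width: 0.0001
gripper_force: 0.0
```

```bash
cat >> h.py <<'E'
b=np.load("box.npz") if __import__("os").path.exists("box.npz") else None
def st():
    s=env.observe(); print(round(s["time_s"],2),"box mm",np.round(1000*b["R"].T@(np.array(s["position"])-b["c"])),"F",np.round(b["R"].T@s["ft_force"],1),"w",s["grip_width"]); print(np.round(b["R"].T@np.array(s["tool_rot"]),2).tolist())
E
python3 -c "from h import *;st()"
```

```text
1.1 box mm [-10. 221. 216.] F [0.4 0.5 0.4] w 0.00013935199815964732
[[-1.0, -0.0, -0.0], [-0.0, 1.0, 0.0], [0.0, 0.0, -1.0]]
```

Emit:
arm_command(commands=[1, 0, -0.082, 0.1, 0, 0, 0, 1, 0, -0.082, 0.156, 0, 0, 0, 1, 0, -0.112, 0.156, 0, 0, 0, 1, 0, -0.132, 0.156, 0, 0, 0, 1, 0, -0.152, 0.156, 0, 0, 0, 1, 0, -0.172, 0.156, 0, 0, 0, 1, 0, -0.192, 0.158, 0, 0, 0, 1, 0, -0.212, 0.162, 0, 0, 0, 1, 0, -0.228, 0.17, 0, 0, 0, 1, 0, -0.244, 0.182, 0, 0, 0, 1, 0, -0.256, 0.196, 0, 0, 0, 1, 0, -0.256, 0.196, 0, 0, 0])

```text
time_s: 2.1
position: [0.4237, 0.197, 0.1165]
tool_rot: [[-0.976, -0.218, -0.002], [-0.218, 0.976, -0.001], [0.003, -0.0, -1.0]]
ft_force: [-0.2, 0.0, 0.1]
grip_width: -0.0003
gripper_force: 0.0
```

```bash
python3 -c "
from h import *;st()
import cv2
a=optics.get_image('side')['image'][60:330,130:430,::-1];cv2.imwrite('pics/s1.png',cv2.resize(a,None,fx=2,fy=2))"
```

```text
2.1 box mm [-11.  91. 116.] F [-0.2  0.1  0.1] w -0.000255499824138326
[[-1.0, 0.0, -0.0], [0.0, 1.0, -0.0], [0.0, -0.0, -1.0]]
```

View pics/s1.png

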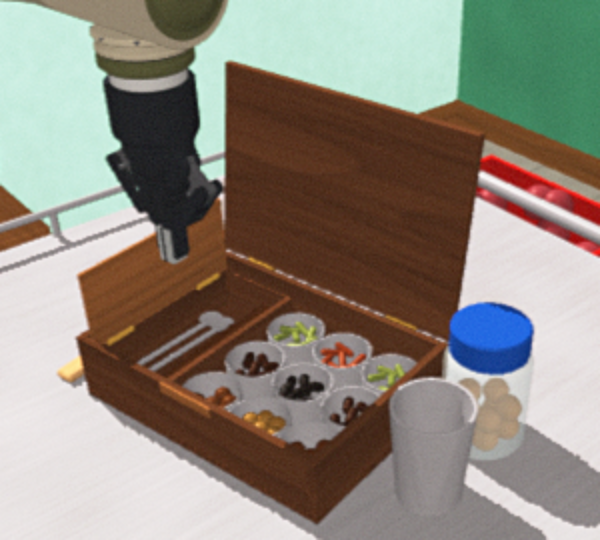

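Emit:
arm_command(commands=[1, 0, 0, -0.16, 0, 0, 0, 1, 0, 0, -0.16, 0, 0, 0, 1, 0, 0, -0.16, 0, 0, 0, 1, 0, 0, -0.16, 0, 0, 0, 1, 0, 0.19, -0.16, 0, 0, 0, 1, 0, 0.19, -0.16, 0, 0, 0, 1, 0, 0.19, -0.16, 0, 0, 0, 1, 0, 0.19, -0.16, 0, 0, 0, 1, 0, 0.19, -0.004, 0, 0, 0, 1, 0, 0.19, -0.004, 0, 0, 0, 1, 0, 0.19, -0.004, 0, 0, 0, 1, 0, 0.19, -0.004, 0, 0, 0])

```text
time_s: 3.15
position: [0.4027, 0.2898, 0.1191]
tool_rot: [[-0.976, -0.219, -0.004], [-0.219, 0.976, -0.002], [0.004, -0.001, -1.0]]
ft_force: [-0.3, 0.1, 0.2]
grip_width: 0.0002
gripper_force: 0.0
```

```bash
python3 -c "
from h import *;st()
import cv2
a=optics.get_image('side')['image'][60:330,130:430,::-1];cv2.imwrite('pics/s2.png',cv2.resize(a,None,fx=2,fy=2))"
```

```text
3.15 box mm [-11. 186. 119.] F [-0.3  0.2  0.2] w 0.00020174265145112607
[[-1.0, 0.0, -0.0], [0.0, 1.0, -0.0], [0.0, -0.0, -1.0]]
```

View pics/s2.png

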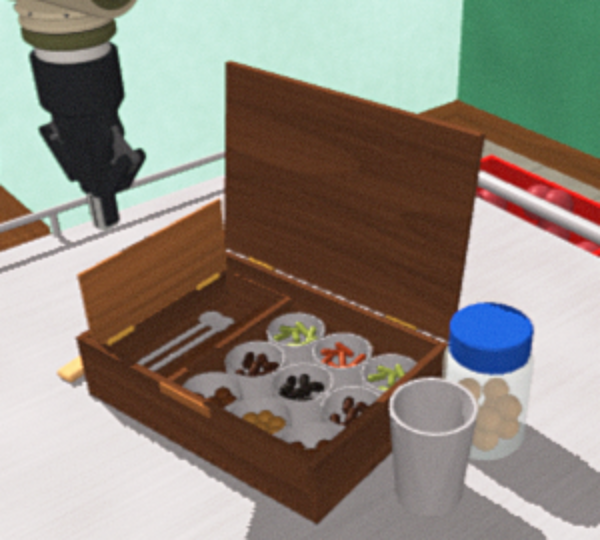

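```bash
python3 - <<'E'
from h import *
def pr(n,p):
    (f,cx,cy),o,R=K[n]; q=np.array(R).T@(np.array(p)-o); return np.round([f*q[0]/q[2]+cx,f*q[1]/q[2]+cy],1)
t=env.observe()["position"]
d=optics.get_image("side");
print(np.abs(np.array(d["origin"])-K["side"][1]).max(),np.abs(d["orientation"]-np.array(K["side"][2])).max())
for z in (0,-.019): print("side",pr("side",np.array(t)+[0,0,z]))
# gripper at image (184,172): height on the vertical of the TCP plane
n=np.array([*(t[:2]-np.array(K["side"][1])[:2]),0]); print(plane("side",(184,172),t,n))
import cv2
a=optics.get_image('top')['image'][130:380,120:420,::-1];cv2.imwrite('pics/t2.png',cv2.resize(a,None,fx=2.4,fy=2.4))
E
```

```text
4.1492609652804546e-05 3.323726202530963e-05
side [183.7 178.2]
side [185.3 186.4]
[0.40645686 0.28926412 0.13434537]
```

View pics/t2.png

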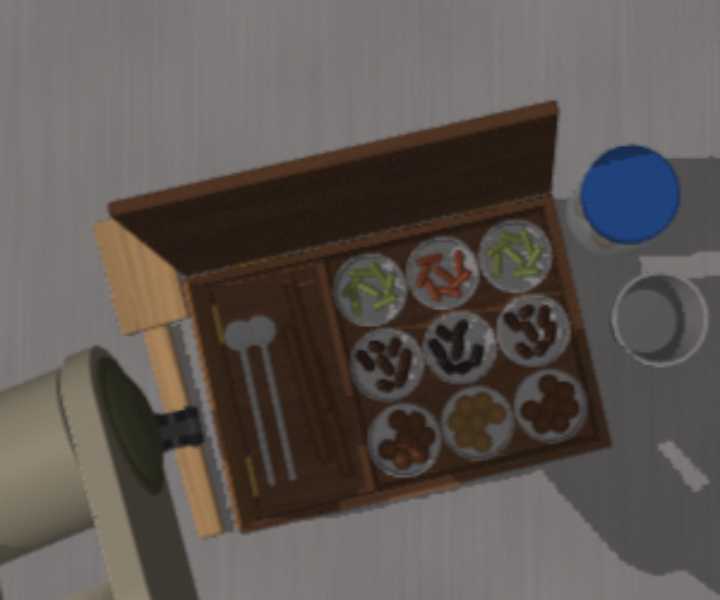

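```bash
python3 - <<'E'
import cv2,numpy as np
a=cv2.imread("pics/s2.png")[::2,::2].astype(int); b=cv2.imread("pics/side0.png")[60:330,130:430].astype(int)
for r in range(160-60,196-60,2): print(r+60,a[r,46:64:2].mean(-1).astype(int),b[r,46:64:2].mean(-1).astype(int))
E
```

```text
160 [ 97 139  73  30  34  27 140 219 215] [140 174 221 218 218 218 216 212 215]
162 [ 88 140  97  30  29  30  92 218 215] [214 216 214 219 214 215 218 213 212]
164 [101 135 111  35  31  29  56 220 220] [217 214 214 219 217 218 214 217 220]
166 [111 117 131  41  30  31  41 217 229] [209 212 215 214 215 222 225 226 225]
168 [147 114 142  54  32  33  28 188 230] [215 211 217 224 225 222 226 228 230]
170 [180  90 140  73  27  25  36 196 235] [222 228 228 223 228 229 225 227 230]
172 [203  89 139  98  36  80 148 196 159] [223 225 228 229 230 231 224 175 136]
174 [230 194 160 137 135 141 144 145 156] [230 229 229 226 225 137 127 150 161]
176 [229 232 167 138 146 157 215 227 235] [223 225 138 128 147 164 236 233 234]
178 [148 132 150 192 229 234 233 231 231] [128 127 158 215 234 231 231 228 229]
180 [189 218 234 234 230 231 230 230 230] [215 231 232 231 226 231 228 228 231]
182 [234 231 229 231 230 230 230 231 235] [230 229 228 229 224 228 227 230 233]
184 [230 229 229 229 230 231 231 230 177] [228 228 228 228 227 231 231 228 188]
186 [229 229 229 229 231 230 216 139  77] [229 228 229 226 232 230 204 112  69]
188 [229 229 229 229 211 152  96  71  72] [224 228 225 225 198 123  73  76  70]
190 [226 228 214 161  97  74  73  78  80] [223 222 202 135  69  66  74  74  77]
192 [229 181 105  73  73  80  79  83  80] [222 156  83  65  75  75  77  80  80]
194 [120  79  71  74  78  83  81  79  83] [91 69 71 70 79 84 77 75 80]
```

```bash
python3 - <<'E'
from h import *
def pr(n,p):
    (f,cx,cy),o,R=K[n]; q=np.array(R).T@(np.array(p)-o); return np.round([f*q[0]/q[2]+cx,f*q[1]/q[2]+cy],1)
t=np.array(env.observe()["position"])
print("top TCP,tip",pr("top",t),pr("top",t-[0,0,.019]), "tip at .13", pr("top",[t[0],t[1],.13]))
t0=np.array([.2355,.4967,.2154]); print("start side tcp,tip",pr("side",t0),pr("side",t0-[0,0,.019]), "top",pr("top",t0))
B=lambda x,y,z:b["c"]+b["R"]@[x,y,z]
print("flap edge mid side",pr("side",B(0,.127,.139)),"FL rim",pr("side",B(-.1,.145,.07)),pr("side",B(-.1,.145,0)))
import cv2
d=cv2.absdiff(cv2.imread("pics/t2.png"),cv2.resize(cv2.imread("pics/top0.png")[130:380,120:420],None,fx=2.4,fy=2.4)).max(-1)
print((d[395:460:6,150:225:5]).astype(int))
E
```

```text
top TCP,tip [180.  310.4] [182.6 309.7] tip at .13 [178.9 310.7]
start side tcp,tip [ 45.6 123.1] [ 49.  132.2] top [ 31.6 424. ]
flap edge mid side [206.7 177.4] FL rim [165.4 227.8] [172.2 256.4]
[[  5   6   6   6   6   7   6   4   3   3   3   4   5   2   2]
 [  7   5   5   6   6   5   5   5   2   3   4   4   3   2   2]
 [ 58   4   5   4   5   3   1  65  45  31   2   4   4   3   2]
 [ 86  51  34  51  80 116 134 128  78  53   9   5   4  28   2]
 [ 88  92  97 102 101 118 133 125  85  36  10   5   3  29   2]
 [ 89  90  91  87  97 104 116 113  93  41  27   3   5  26  11]
 [ 89  89  81  76  90 103 113 113 104  57  38   1   5  16  13]
 [ 87  88  85  78  87  99 121 132 127 101  53   7   4   4  31]
 [ 86  89  89  98  96  94 110 125 114 107  37   3   4   3  27]
 [ 85  90  88  82  47  23   7   3   3   5   4   2   3   4  30]
 [ 83  88  81   8   5   5   5   5   5   7   4   3   3   5  13]]
```

Emit:
arm_command(commands=[1, 0, 0, 0.044, 0, 0, 0, 1, 0, 0, 0.044, 0, 0, 0, 1, 0, -0.046, 0.044, 0, 0, 0, 1, 0, -0.066, 0.044, 0, 0, 0, 1, 0, -0.08, 0.044, 0, 0, 0, 1, 0, -0.09, 0.044, 0, 0, 0, 1, 0, -0.1, 0.044, 0, 0, 0, 1, 0, -0.11, 0.044, 0, 0, 0, 1, 0, -0.11, 0.044, 0, 0, 0])

```text
time_s: 4.05
position: [0.4156, 0.2366, 0.0981]
tool_rot: [[-0.976, -0.219, 0.0], [-0.219, 0.976, -0.0], [-0.0, -0.0, -1.0]]
ft_force: [0.5, 0.9, 0.6]
grip_width: -0.0
gripper_force: 0.0
```

```bash
python3 -c "
from h import *;st()
import cv2
a=optics.get_image('side')['image'][60:330,130:430,::-1];cv2.imwrite('pics/s3.png',cv2.resize(a,None,fx=2,fy=2))"
```

```text
4.05 box mm [-10. 132.  98.] F [0.6 0.8 0.6] w -1.8943201641363154e-05
[[-1.0, 0.0, 0.0], [0.0, 1.0, -0.0], [-0.0, -0.0, -1.0]]
```

View pics/s3.png

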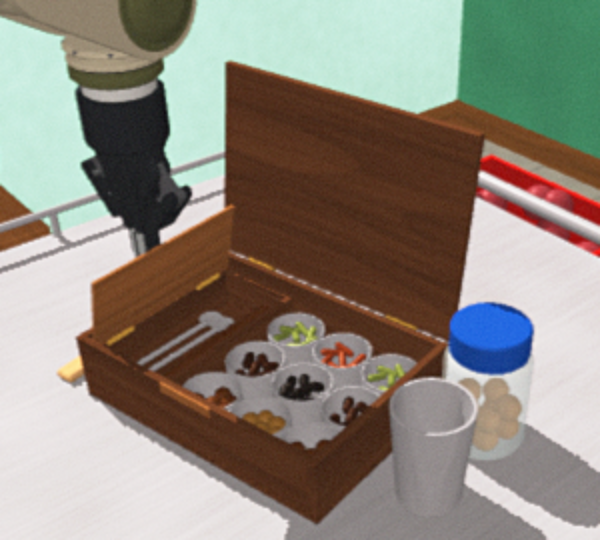

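Emit:
arm_command(commands=[1, 0, -0.016, 0, 0, 0, 0, 1, 0, -0.032, 0.002, 0, 0, 0, 1, 0, -0.046, 0.01, 0, 0, 0, 1, 0, -0.06, 0.02, 0, 0, 0, 1, 0, -0.072, 0.032, 0, 0, 0, 1, 0, -0.08, 0.044, 0, 0, 0, 1, 0, -0.08, 0.044, 0, 0, 0])

```text
time_s: 4.68
position: [0.4239, 0.197, 0.0747]
tool_rot: [[-0.976, -0.218, -0.002], [-0.218, 0.976, -0.001], [0.002, -0.0, -1.0]]
ft_force: [0.0, -0.6, 0.3]
grip_width: -0.0001
gripper_force: 0.0
```

```bash
python3 -c "
from h import *;st()
import cv2
a=optics.get_image('side')['image'][60:330,130:430,::-1];cv2.imwrite('pics/s4.png',cv2.resize(a,None,fx=2,fy=2))"
```

```text
4.68 box mm [-10.  91.  75.] F [-0.1 -0.6  0.3] w -9.071918157943813e-05
[[-1.0, 0.0, -0.0], [0.0, 1.0, -0.0], [0.0, -0.0, -1.0]]
```

View pics/s4.png

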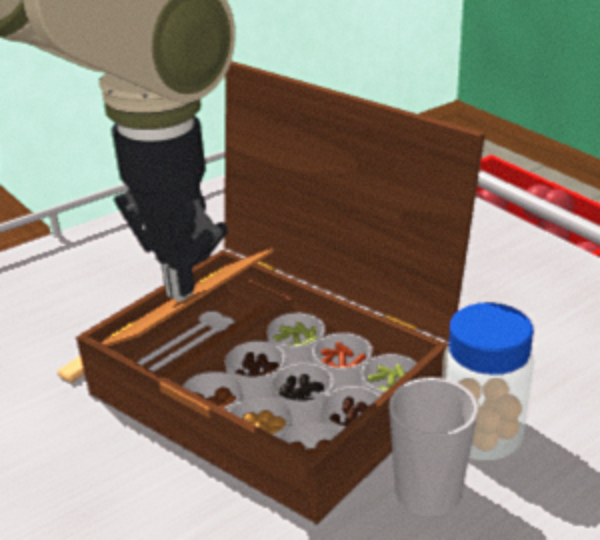

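Emit:
arm_command(commands=[1, 0, -0.008, 0.012, 0, 0, 0, 1, 0, -0.014, 0.024, 0, 0, 0, 1, 0, -0.018, 0.036, 0, 0, 0, 1, 0, -0.022, 0.046, 0, 0, 0, 1, 0, -0.024, 0.056, 0, 0, 0, 1, 0, -0.024, 0.056, 0, 0, 0])

```text
time_s: 5.23
position: [0.4265, 0.1861, 0.0469]
tool_rot: [[-0.976, -0.219, -0.001], [-0.219, 0.976, -0.0], [0.002, 0.0, -1.0]]
ft_force: [-0.0, 0.3, -0.4]
grip_width: -0.0
gripper_force: 0.0
```

Emit:
arm_command(commands=[1, 0, 0, 0.006, 0, 0, 0, 1, 0, 0, 0.01, 0, 0, 0, 1, 0, 0, 0.01, 0, 0, 0])

```text
time_s: 5.48
position: [0.4267, 0.1863, 0.0427]
tool_rot: [[-0.976, -0.219, -0.0], [-0.219, 0.976, -0.0], [0.0, -0.0, -1.0]]
ft_force: [-0.1, 0.0, -0.7]
grip_width: 0.0001
gripper_force: 0.0
```

Emit:
arm_command(commands=[1, 0, 0, 0.004, 0, 0, 0, 1, 0, 0, 0.006, 0, 0, 0, 1, 0, 0, 0.006, 0, 0, 0])

```text
time_s: 5.73
position: [0.4269, 0.1864, 0.0421]
tool_rot: [[-0.976, -0.22, 0.002], [-0.22, 0.976, -0.0], [-0.002, -0.0, -1.0]]
ft_force: [-8.3, -3.7, 32.0]
grip_width: -0.0002
gripper_force: 15.9
```

Emit:
arm_command(commands=[1, 0, 0, 0.004, 0, 0, 0, 1, 0, 0, 0.006, 0, 0, 0, 1, 0, 0, 0.006, 0, 0, 0])

```text
time_s: 5.98
position: [0.4271, 0.1864, 0.0416]
tool_rot: [[-0.975, -0.22, 0.004], [-0.22, 0.975, -0.0], [-0.004, -0.001, -1.0]]
ft_force: [-17.5, -6.5, 66.2]
grip_width: -0.0
gripper_force: 33.0
```

Emit:
arm_command(commands=[1, 0, 0, -0.566, 0, 0, 0, 1, 0, 0, -0.566, 0, 0, 0, 1, 0, 0, -0.566, 0, 0, 0, 1, 0, 0, -0.566, 0, 0, 0, 1, 0, 0, -0.566, 0, 0, 0, 1, 0, 0, -0.566, 0, 0, 0, 1, 0, 0, -0.566, 0, 0, 0, 1, 0, 0, -0.566, 0, 0, 0, 1, 0, 0, -0.566, 0, 0, 0])

```text
time_s: 6.73
position: [0.4269, 0.1866, 0.3209]
tool_rot: [[-0.976, -0.22, 0.003], [-0.22, 0.976, 0.001], [-0.003, -0.0, -1.0]]
ft_force: [0.4, 0.8, -0.7]
grip_width: -0.0
gripper_force: 0.0
```

```bash
python3 -c "
from h import *;st()
import cv2
a=optics.get_image('side')['image'][:,:,::-1]; t=optics.get_image('top')['image'][:,:,::-1]
cv2.imwrite('pics/b5.png',np.hstack([cv2.resize(a[60:330,130:430],(400,360)),cv2.resize(t[150:375,140:390],(400,360))]))"
```

```text
6.73 box mm [-10.  80. 321.] F [ 0.5  0.7 -0.7] w -4.109554996220032e-05
[[-1.0, 0.0, 0.0], [0.0, 1.0, -0.0], [-0.0, -0.0, -1.0]]
```

View pics/b5.png

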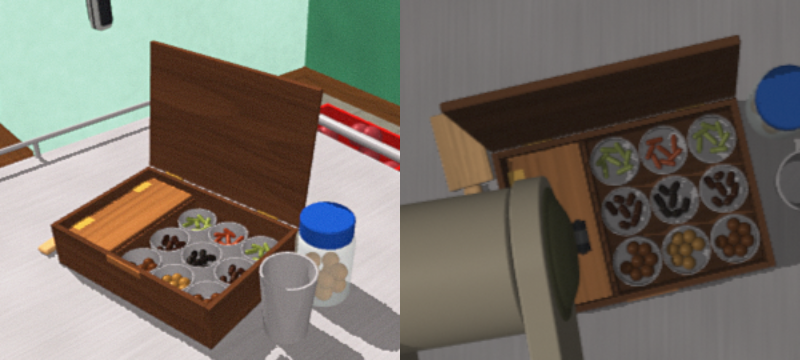

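Emit:
arm_command(commands=[1, -0.42, -0.16, 0, 0, 0, 0, 1, -0.42, -0.16, 0, 0, 0, 0, 1, -0.42, -0.16, 0, 0, 0, 0, 1, -0.42, -0.16, 0, 0, 0, 0, 1, -0.42, -0.16, 0, 0, 0, 0, 1, -0.42, -0.16, 0, 0, 0, 0, 1, -0.42, -0.16, 0, 0, 0, 0, 1, -0.42, -0.16, 0, 0, 0, 0, 1, -0.42, -0.16, 0, 0, 0, 0])

```text
time_s: 7.58
position: [0.6485, 0.1547, 0.319]
tool_rot: [[-0.976, -0.22, -0.002], [-0.22, 0.976, 0.0], [0.002, 0.0, -1.0]]
ft_force: [-0.2, 0.3, 0.1]
grip_width: 0.0
gripper_force: 0.0
```

```bash
python3 -c "from h import *;st()"
```

```text
7.58 box mm [199.   0. 319.] F [-0.2  0.3  0.1] w 1.229169536284198e-05
[[-1.0, 0.0, -0.0], [0.0, 1.0, 0.0], [0.0, 0.0, -1.0]]
```

Emit:
arm_command(commands=[1, 0, 0, 0.206, 0, 0, 0, 1, 0, 0, 0.206, 0, 0, 0, 1, 0, 0, 0.206, 0, 0, 0, 1, 0, 0, 0.206, 0, 0, 0, 1, 0.06, 0, 0.206, 0, 0, 0, 1, 0.09, 0, 0.206, 0, 0, 0, 1, 0.11, 0, 0.206, 0, 0, 0, 1, 0.13, 0, 0.204, 0, 0, 0, 1, 0.15, 0, 0.204, 0, 0, 0, 1, 0.17, 0, 0.204, 0, 0, 0, 1, 0.19, 0, 0.204, 0, 0, 0, 1, 0.19, 0, 0.204, 0, 0, 0])

```text
time_s: 8.58
position: [0.5557, 0.1337, 0.221]
tool_rot: [[-0.976, -0.22, 0.005], [-0.22, 0.976, 0.0], [-0.004, -0.001, -1.0]]
ft_force: [-0.2, -0.1, 0.2]
grip_width: 0.0001
gripper_force: 0.0
```

```bash
cat > lid.py <<'E'
from h import *
import cv2
st()
im=optics.get_image('side')['image'][:,:,::-1]; cv2.imwrite('pics/l.png',im)
ref=cv2.imread('pics/side0.png')
# lid right edge: top right corner start (371,129); where has lid colour changed right-hand of box
def wood(i): return ((i[...,2].astype(int)-i[...,0]>25)&(i[...,2]<150)).astype(np.uint8)
n,l,s,c=cv2.connectedComponentsWithStats(wood(im)); k=1+s[1:,4].argmax(); m=(l==k)
ys,xs=np.where(m); print("wood bbox",xs.min(),ys.min(),xs.max(),ys.max())
o=[]
for f in (xs-ys,xs+ys,-ys):
    i=f.argmax(); o.append((xs[i],ys[i]))
print(o)
# side ray of right-top extreme cut with y=-145 plane
p=plane("side",o[0],b["c"]+b["R"]@[0,-.145,0],b["R"][:,1]); print("right corner box",np.round(b["R"].T@(p-b["c"]),3))
E
python3 lid.py
```

```text
8.58 box mm [104.   0. 221.] F [-0.3 -0.1  0.2] w 6.554779809088139e-05
[[-1.0, 0.0, 0.0], [0.0, 1.0, -0.0], [-0.0, -0.0, -1.0]]
wood bbox 166 97 639 321
[(np.int64(638), np.int64(226)), (np.int64(639), np.int64(246)), (np.int64(225), np.int64(97))]
right corner box [-4.66  -0.145  2.864]
```

Emit:
arm_command(commands=[1, 0.03, 0, 0.002, 0, 0, 0, 1, 0.054, 0, 0.004, 0, 0, 0, 1, 0.08, 0, 0.012, 0, 0, 0, 1, 0.11, 0, 0.02, 0, 0, 0, 1, 0.136, 0, 0.032, 0, 0, 0, 1, 0.16, 0, 0.046, 0, 0, 0, 1, 0.184, 0, 0.062, 0, 0, 0, 1, 0.208, 0, 0.08, 0, 0, 0, 1, 0.228, 0, 0.1, 0, 0, 0, 1, 0.246, 0, 0.122, 0, 0, 0, 1, 0.264, 0, 0.146, 0, 0, 0, 1, 0.264, 0, 0.146, 0, 0, 0])

```text
time_s: 9.63
position: [0.4262, 0.1046, 0.1442]
tool_rot: [[-0.976, -0.219, -0.003], [-0.219, 0.976, 0.0], [0.003, 0.001, -1.0]]
ft_force: [-0.1, -0.7, -0.1]
grip_width: -0.0002
gripper_force: 0.0
```

```bash
python3 lid.py; python3 - <<'E'
from h import *
for px in [(225,97)]:
    p=plane("side",px,b["c"]+b["R"]@[0,.145,0],b["R"][:,1]); print(np.round(b["R"].T@(p-b["c"]),3))
E
```

```text
9.63 box mm [-29.   1. 144.] F [-0.2 -0.7 -0.1] w -0.0002048273398585293
[[-1.0, 0.0, -0.0], [0.0, 1.0, 0.0], [0.0, 0.0, -1.0]]
wood bbox 166 174 353 321
[(np.int64(353), np.int64(226)), (np.int64(325), np.int64(285)), (np.int64(170), np.int64(174))]
right corner box [ 0.1   -0.145  0.084]
[0.086 0.145 0.267]
```

Emit:
arm_command(commands=[1, 0.014, 0, 0.022, 0, 0, 0, 1, 0.026, 0, 0.05, 0, 0, 0, 1, 0.038, 0, 0.078, 0, 0, 0, 1, 0.046, 0, 0.106, 0, 0, 0, 1, 0.05, 0, 0.12, 0, 0, 0, 1, 0.052, 0, 0.134, 0, 0, 0, 1, 0.054, 0, 0.144, 0, 0, 0, 1, 0.054, 0, 0.154, 0, 0, 0, 1, 0.054, 0, 0.154, 0, 0, 0])

```text
time_s: 10.43
position: [0.4015, 0.0987, 0.0675]
tool_rot: [[-0.976, -0.219, -0.001], [-0.219, 0.976, 0.0], [0.001, 0.0, -1.0]]
ft_force: [-0.7, -0.7, -0.3]
grip_width: 0.0003
gripper_force: 0.0
```

Emit:
arm_command(commands=[1, 0, 0, 0.004, 0, 0, 0, 1, 0, 0, 0.008, 0, 0, 0, 1, 0, 0, 0.008, 0, 0, 0])

```text
time_s: 10.68
position: [0.4017, 0.0986, 0.0646]
tool_rot: [[-0.976, -0.219, 0.001], [-0.219, 0.976, -0.0], [-0.001, -0.0, -1.0]]
ft_force: [-2.4, 0.1, 6.4]
grip_width: 0.0
gripper_force: 3.8
```

Emit:
arm_command(commands=[1, 0, 0, 0.002, 0, 0, 0, 1, 0, 0, 0.003, 0, 0, 0, 1, 0, 0, 0.003, 0, 0, 0])

```text
time_s: 10.93
position: [0.4018, 0.0986, 0.0644]
tool_rot: [[-0.976, -0.22, 0.002], [-0.22, 0.976, -0.0], [-0.002, -0.001, -1.0]]
ft_force: [-8.0, -0.8, 30.4]
grip_width: 0.0005
gripper_force: 15.2
```

Emit:
arm_command(commands=[1, 0, 0, -0.1, 0, 0, 0, 1, 0, 0, -0.2, 0, 0, 0, 1, 0, 0, -0.4, 0, 0, 0, 1, 0, 0, -0.4, 0, 0, 0, 1, 0, 0, -0.4, 0, 0, 0, 1, 0, 0, -0.4, 0, 0, 0, 1, 0, 0, -0.4, 0, 0, 0])

```text
time_s: 11.52
position: [0.4019, 0.0986, 0.2638]
tool_rot: [[-0.976, -0.219, 0.004], [-0.219, 0.976, -0.0], [-0.004, -0.001, -1.0]]
ft_force: [0.6, -1.0, -1.0]
grip_width: 0.0001
gripper_force: 0.0
```

```bash
python3 -c "
from h import *;st()
import cv2
a=optics.get_image('side')['image'][:,:,::-1]; t=optics.get_image('top')['image'][:,:,::-1]
cv2.imwrite('pics/b6.png',np.hstack([cv2.resize(a[130:330,150:400],(400,320)),cv2.resize(t[150:375,140:420],(400,320))]))"
```

```text
11.52 box mm [-54.   0. 264.] F [ 0.4 -1.1 -1. ] w 7.874023315057396e-05
[[-1.0, 0.0, 0.0], [0.0, 1.0, -0.0], [-0.0, -0.0, -1.0]]
```

View pics/b6.png

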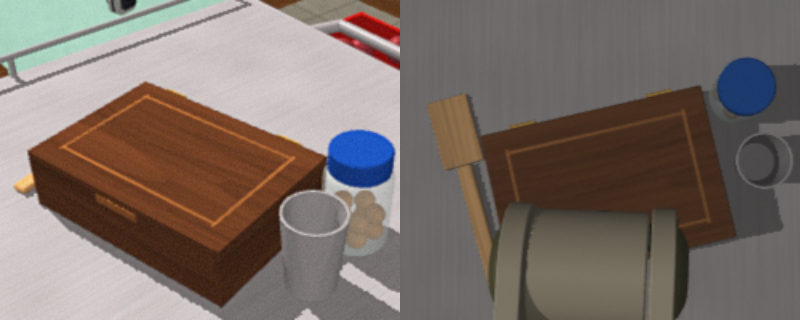

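The picture shows the lid lying flat and fully shut. The box, jar, tumbler and spatula are where they were, and the gripper is clear.

```bash
python3 -c "from rig import env;print(env.close_job())"
```

```text
the job is handed in; nothing more can be done
None
```

I pushed the flap flat first and then the lid fully shut; the box, jar, tumbler and spatula look unmoved in the last pictures, and I handed the job in at about 11.5 s, though pressing the flap flat briefly took the wrist force to about 69 N (limit 120 N).

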